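# Clip a sprung test hook onto the earth pin of the lab bench's bonding bar

## Robot

A 6-joint arm with a two-finger parallel gripper is mounted at the origin on the work surface. World frame = base frame: x ahead of the robot, y to its left, z up, the work surface at z = 0. Lengths are in m, angles in rad, forces in N, time in s.
With the tool pointing down it reaches from about 0.3 to 0.775 m from the base axis. Payload 14.6 kg.
Tool frame: the origin (TCP) lies at the very end of the fingers, on their centre line; the grasp point (between the pads) lies 19 mm behind it; z points along the fingers, y is the line along which they close (so a half turn about z gives the same grasp; the last joint's range is limited). The gripper opens to 94 mm and grips with 3 to 60 N. Pads are 16 mm wide; open, the fingers measure 119 mm over their backs; the gripper's body (75 mm by 177 mm) begins 78 mm behind the grasp point.
Start: joints at [1.119, 0.3, 1.521, -0, 1.321, -0.067], TCP at [0.206, 0.51, 0.205] pointing down, gripper open.
Joint ranges: [-3.03, 3.03], [-0.79, 2.21], [0.23, 2.52], [-1.04, 4.18], [0, 3.07], [-2.55, 2.55]. Speed limits (rad/s): [2.22, 2.22, 2.57, 3.14, 3.14, 3.14].

## Interface

Orientations are given as [roll, pitch, yaw] about the fixed x, y, z axes, in that order (R = Rz(yaw) Ry(pitch) Rx(roll)).
In Python, from station import ctrl gives the robot as it stands.
- The arm moves only by the shell command python3 -m pendant 'ROWS' [OPENING] [FORCE]. ROWS is JSON, a list of rows, each a list of 2 entries, a list of its own where there are three numbers: the shift along the world's x, y, z in cm, then the turn about the world's z in rad. A call has 1 to 20 rows; each row shifts and turns the commanded pose from where the row before left it; what a row does not reach is not made up. A row lasts 1/12 s, in which the tool goes at most 41.7 mm and 7.16 degrees, less where a joint would pass 70% of its speed; a pose out of reach is approached as far as the arm can. A call is refused whole if a number of a shift passes 4.17 or a number of a turn 0.125, either way. A call with a gripper value outside its range is refused whole. OPENING is the opening, from 0 (shut) to 1 (fully open), set as the call begins (- or left out, the last holds). The fingers move at their own pace and stop on an object; FORCE is the grip in N (left out, the last holds). Time passes only in rows, so rows that do not move let the fingers close. It gives the time, the measured TCP pose, the force, the opening and the grip force at its end, in the units of the state.
- ctrl.get_obs(): the state, without advancing time (a new reading comes with each control period).
- ctrl.camera(name): name is "side" or "top" or "wrist"; returns a dict with "color" (384x512x3 uint8, red, green, blue), "intrinsics" (3x3 intrinsics, pixels), "camera_from_world" (4x4, takes a point from world to camera coordinates). Camera axes: x right, y down, z forward; pixel columns grow to the right and rows downward; lengths in m; the calibration is good to about 2 mm. A picture is of the moment at which its call begins. There is no depth.
- ctrl.hand_in(): hands the job in; it is judged then, once.
The state is a dict: "time_s": time; "qpos": joint angles; "joint_vel": joint speeds; "tau": joint torques, N m; "ee_pos": TCP position; "eef_rot": TCP orientation; "force": force on the tool from outside, world axes, zero at the start; "moment": the same for the moment, N m; "grip_width": finger opening in m; "grip_force": force on a finger pad.
Only numpy, scipy, OpenCV 4.12 (cv2) and the standard library are available. Lean on these libraries where they do the work, as an engineer would, in place of code of your own. Each camera call takes 0.05 s, during which the arm holds its last target. There are 200 camera calls.

## Task

Clip the test hook onto the plain headed pin of the earth bar, ready for its lead: squeeze its thumb plate and finger guard together so that the steel hook comes out, catch the pin in it, then let go so that the spring closes the hook on the pin, and leave it clipped there lying flat on the bench. The pin may stand anywhere along its slot, so feel for it, and be gentle, for a firm push bends it. Do not disturb the other things on the bench.

Things in the scene. Friction and masses are not known exactly. Their poses are not given: they have to be found in the camera images.
- probe_grip (a point): Where to squeeze the test hook, a grey plastic grabber probe lying on the bench on the flat feet of its two upright plates (100 mm long, 85 g, no lead in it). The point is midway between the outer faces of both plates (47 mm apart), 14 mm above the probe's axis, 34 mm above the bench. x along the probe to its nose, y to the left looking along x, z up
- guard (a point): Centre of the front (+x) face of the grey finger guard: a plate 5 mm thick, 36 mm wide, 44 mm tall; its foot stands on the bench, 22 mm below. Same axes. In front of it runs the nose tube, 10 mm in diameter, its axis 20 mm and its top 25 mm above the bench
- thumb (a point): Centre of the back (-x) face of the black thumb plate on the plunger: 5 mm thick, 30 mm wide, 44 mm tall, foot on the bench. Squeezing thumb plate and guard together along x, outer faces from 47 to 34 mm apart, pushes the hook out; the spring takes 1.5 N at first and 3 N at the end, then a solid stop. It can be carried squeezed so
- probe_nose (a point): Centre of the flat nose face, on the axis, 52 mm in front of the guard, 20 mm above the bench as it lies; same axes. A steel hook comes out of it: shank (y -5 to -2 mm) along x, bill across its end; both 6 mm tall, 3 mm thick. The mouth between nose and bill opens to +y: a post enters as the probe moves to its own +y side, until it meets the shank
- bill (a point): Centre of the hook's bill, which reaches from y = -5 to +5 mm, 3 mm thick in x: 1.5 mm in front of the nose face when released, 14.5 mm when the plunger is fully pressed; same axes
- plunger (a joint): How far the plunger is pressed, m = width of the hook's mouth: 0 released (bill against nose), 0.013 fully pressed. Closed by its spring on the 6 mm pin it reads about 0.006, and then bears on the pin with about 2 N from either side
- pin_plate: Steel plate, 24 x 42 x 2 mm, on the copper bar, with the plain round earth pin, 6 mm in diameter. Origin at the centre of its underside, 7 mm above the bench; y along its slot and the bar, x across the bar, z up. The pin stands upright, clamped, on the plate's y axis up to 10 mm to either side of the origin; that shift is not measured. Touch it with 2 to 3 N; over 10 N in all would bend it
- slot (a point): Point on the plate's centre line at the middle of the pin's free height, 20 mm above the bench, straight above the plate's origin (same axes). The pin is plain from 10.5 mm (top of a low 13 mm collar) to 34 mm above the bench and has a 10 mm head from 34 to 37 mm, so the hook has to come from the side
- bar: The earth bar: a copper bar 30 x 216 mm on a white base 56 x 240 mm, flat on the bench, together 7 mm high; origin at the centre of its underside, y along the bar. Three terminals stand on it in any order, about 60 mm apart: the plain headed pin, a threaded bolt with hexagon nut (31 mm above the bench) and a square brass clamp block (27 mm above the bench)
- rack: Grey tube rack with red-capped tubes, 62 x 144 mm, 116 mm tall; origin at the centre of its underside; leave alone
- mouse: Computer mouse, 108 x 60 x 34 mm; origin at the centre of its underside; leave alone
- sanitiser: White pump bottle of hand sanitiser, 73 mm diameter, 198 mm tall; origin at the centre of its underside; leave alone
- meter: Black and grey hand-held meter lying on its back, 150 x 74 x 47 mm; origin at the centre of its underside; leave alone
Mind the look-alikes: they are no part of the job. What is shaped like the part that bears probe_grip but blue or orange is not meant.

How it is judged:
By the outcome, as a careful person would: the job done as asked, in the order asked, and still so for the second after the job is handed in, with the robot touching nothing.
It also fails if it takes over 42 s, if anything falls off the work surface, if the arm or the gripper's body presses on something with over 40 N, if the wrist force passes 120 N, or if a joint passes its speed limit or range.

## Working session

There is one attempt and no reset: what is moved stays moved. The work goes in short steps, Python scripts to look and compute and a shell command to move; the robot and the scene stay as the last step left them, time stands still between calls to the robot, and variables do not carry over. Pictures are saved under pics/ and viewed, at most 10 in all, crops included, and the job is handed in when it is done.

```bash
mkdir -p pics; cat > h.py <<'E'
import numpy as np,cv2
from station import ctrl
def shot(n,f=None):
    d=ctrl.camera(n)
    np.savez(f'pics/{f or n}.npz',**{k:np.array(v) for k,v in d.items()})
    cv2.imwrite(f'pics/{f or n}.png',cv2.cvtColor(d['color'],cv2.COLOR_RGB2BGR)); return d
def load(f): return dict(np.load(f'pics/{f}.npz'))
def cast(d,uv,z):
    T=np.array(d['camera_from_world']);K=np.array(d['intrinsics'])
    r=T[:3,:3].T@np.linalg.inv(K)@np.array([uv[0],uv[1],1.]);c=-T[:3,:3].T@T[:3,3]
    return c+r*(z-c[2])/r[2]
def proj(d,p):
    T=np.array(d['camera_from_world']);q=np.array(d['intrinsics'])@(T[:3,:3]@np.array(p)+T[:3,3]);return q[:2]/q[2]
E
python3 - <<'E'
from h import *
a=shot('top','top0');b=shot('side','side0')
o=ctrl.get_obs();print(o['time_s'],o['ee_pos'],o['eef_rot'],o['force'])
for d in(a,b):
    T=np.array(d['camera_from_world']);print(-T[:3,:3].T@T[:3,3],T[2,:3],np.array(d['intrinsics'])[0,0])
E
```

```text
0.1 [0.20636265 0.5095687  0.204945  ] [-3.14056859e+00 -4.11472051e-05  2.75682524e+00] [-0.79163263  0.1309356  -0.10452843]
[ 0.4141313  -0.040399    1.04785163] [ 1.35082069e-01 -7.54952285e-04 -9.90834126e-01] 354.47794638312973
[-0.03227842 -0.60220942  0.92140049] [ 0.48173244  0.48200169 -0.7318526 ] 416.65192088445883
```

View pics/top0.png

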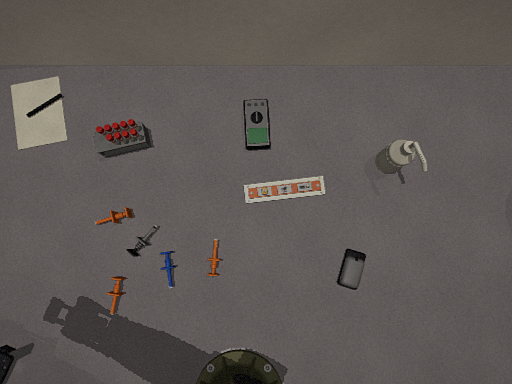

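View pics/side0.png

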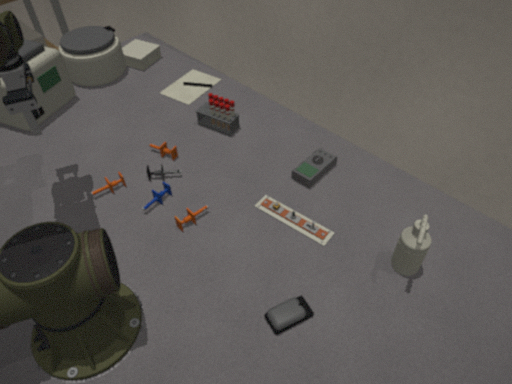

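```bash
python3 - <<'E'
from h import *
a=cv2.imread('pics/top0.png');b=cv2.imread('pics/side0.png')
r=lambda i,x,y,w,h:cv2.resize(i[y:y+h,x:x+w],(400,300),interpolation=cv2.INTER_CUBIC)
cv2.imwrite('pics/crop0.png',np.vstack([np.hstack([r(a,120,215,48,48),r(a,240,167,90,45)]),np.hstack([r(b,140,155,48,36),r(b,250,190,88,60)])]))
E
```

```text
(no output)
```

View pics/crop0.png

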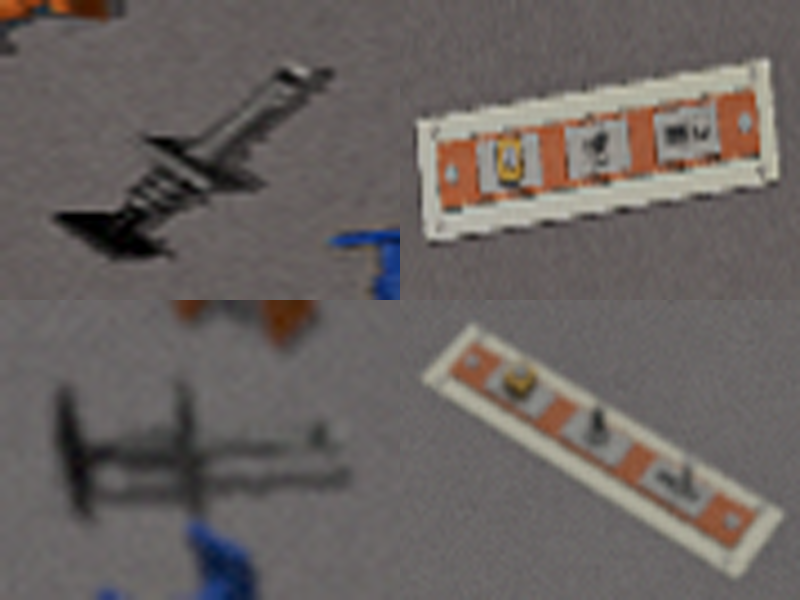

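```bash
python3 - <<'E'
from h import *
a=load('top0')
t=cast(a,(133.8,252.6),.022);n=cast(a,(154.8,226.5),.022);print(t,n,np.linalg.norm(t-n),np.arctan2(*(n-t)[1::-1]))
for k,p in dict(block=(264.5,191),mid=(284.5,189),right=(305,187)).items():print(k,cast(a,p,.02))
w=ctrl.camera('wrist');T=w['camera_from_world'];o=ctrl.get_obs()
from scipy.spatial.transform import Rotation as R
Rt=R.from_euler('xyz',o['eef_rot']).as_matrix();c=-T[:3,:3].T@T[:3,3]
print(Rt.T@(c-o['ee_pos']),Rt.T@T[:3,:3].T, w['intrinsics'][0,0])
E
```

```text
[0.39185175 0.30172091 0.022     ] [0.4662439  0.24446764 0.022     ] 0.09387294097231336 -0.6559365995935502
block [ 0.57001757 -0.07276422  0.02      ]
mid [ 0.57592269 -0.13149139  0.02      ]
right [ 0.58183662 -0.19178255  0.02      ]
[ 0.066829   -0.00079493 -0.17810746] [[ 1.83384793e-03 -9.73235345e-01 -2.29803394e-01]
 [ 9.99998317e-01  1.77297309e-03  4.71380163e-04]
 [-5.13286001e-05 -2.29803872e-01  9.73236959e-01]] 304.6851300984071
```

```bash
python3 -m pendant '[[[1.28,-1.39,-0.34],-0.115],[[1.28,-1.39,-0.34],-0.115],[[1.28,-1.39,-0.34],-0.115],[[1.28,-1.39,-0.34],-0.115],[[1.28,-1.39,-0.34],-0.115],[[1.28,-1.39,-0.34],-0.115],[[1.28,-1.39,-0.34],-0.115],[[1.28,-1.39,-0.34],-0.115],[[1.28,-1.39,-0.34],-0.115],[[1.28,-1.39,-0.34],-0.115],[[1.28,-1.39,-0.34],-0.115],[[1.28,-1.39,-0.34],-0.115],[[1.28,-1.39,-0.34],-0.115],[[1.28,-1.39,-0.34],-0.115],[[1.28,-1.39,-0.34],-0.115],[[1.28,-1.39,-0.34],-0.115],[[0,0,0],0],[[0,0,0],0],[[0,0,0],0]]' 0.7
python3 -c "
from h import *
shot('wrist','w1')"
```

```text
time_s: 1.73
ee_pos: [0.4109, 0.2877, 0.1511]
eef_rot: [-3.141, 0.0, 0.919]
force: [0.1, -0.2, -0.2]
grip_width: 0.0657
grip_force: 0.0
```

View pics/w1.png

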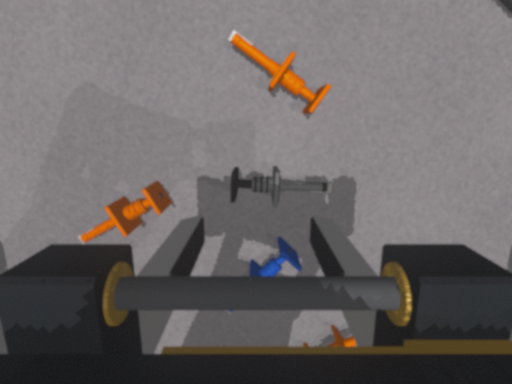

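```bash
python3 - <<'E'
from h import *
d=load('w1')
c=cv2.imread('pics/w1.png')[155:215,220:340];cv2.imwrite('pics/c1.png',cv2.resize(c,(800,400),interpolation=cv2.INTER_CUBIC))
for n,p,z in[('thumb',(235,185),.022),('guard',(276,186),.022),('nose',(327.5,186),.02)]:print(n,cast(d,p,z))
E
```

```text
thumb [0.39312385 0.30186784 0.022     ]
guard [0.42612339 0.27547196 0.022     ]
nose [0.46853014 0.24271661 0.02      ]
```

View pics/c1.png

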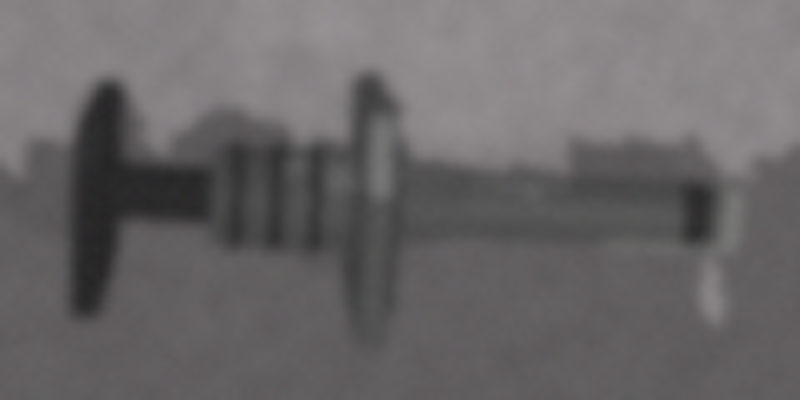

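```bash
python3 - <<'E'
from h import *
d=load('w1')
s=lambda x,y:(220+x/6.667,155+y/6.667)
p=[cast(d,s(*q),.02)[:2] for q in[(165,192),(270,197),(450,204),(600,208),(700,213)]]
P=np.array(p);c=P.mean(0);v=np.linalg.svd(P-c)[2][0];v*=np.sign(v[0]);print('yaw',np.arctan2(v[1],v[0]),(P-c)@np.array([-v[1],v[0]]))
n=cast(d,s(714,214),.02)[:2];n=c+v*((n-c)@v)
th=cast(d,s(95,200),.022)[:2];print('thumb->nose',(n-th)@v)
g=n-75.5e-3*v;g2=th+21e-3*v;print(n,g,g2)
g=(g+c+v*((g2-c)@v))/2
o=ctrl.get_obs();print('grip',g,'move cm',(g-o['ee_pos'][:2])*100,'turn',np.arctan2(v[1],v[0])+np.pi/2-o['eef_rot'][2])
print(cast(d,s(370,200),.022))
E
```

```text
yaw -0.6881932376730575 [ 8.74407026e-05 -7.80229316e-05 -1.12705281e-04  1.49497003e-04
 -4.62094923e-05]
thumb->nose 0.09627135600320275
[0.46761573 0.24209912] [0.40929992 0.2900524 ] [0.40872956 0.28899879]
grip [0.40938823 0.28997979] move cm [-0.14173971  0.20564028] turn -0.037045639265205654
[0.42633662 0.27663421 0.022     ]
```

```bash
python3 -m pendant '[[[-0.14,0.2,-1],-0.037],[[0,0,-1.2],0],[[0,0,-1.2],0],[[0,0,-1.5],0],[[0,0,-1.5],0],[[0,0,-1.5],0],[[0,0,-1.5],0],[[0,0,-1.2],0],[[0,0,-1],0],[[0,0,-0.7],0],[[0,0,0],0],[[0,0,0],0]]' 0.7
python3 -m pendant '[[[0,0,0],0],[[0,0,0],0],[[0,0,0],0],[[0,0,0],0],[[0,0,0],0],[[0,0,0],0],[[0,0,0],0],[[0,0,0],0],[[0,0,0],0],[[0,0,0],0]]' 0.2 25
```

```text
time_s: 2.78
ee_pos: [0.4098, 0.2896, 0.0282]
eef_rot: [-3.142, 0.0, 0.881]
force: [-0.6, 0.2, 0.4]
grip_width: 0.0658
grip_force: 0.0
time_s: 3.62
ee_pos: [0.4102, 0.2895, 0.0285]
eef_rot: [3.141, -0.001, 0.88]
force: [-0.9, -0.3, 5.8]
grip_width: 0.0331
grip_force: 25.0
```

```bash
python3 -m pendant '[[[0,0,1],0],[[0,0,2],0],[[0,0,3],0],[[0,0,2],0],[[0,0,0],0]]'
python3 -m pendant '[[[0.3,-1.5,0],0.04],[[0.5,-2.7,0],0.045],[[0.55,-2.8,0],0.045],[[0.6,-2.8,0],0.045],[[0.6,-2.8,0],0.045],[[0.6,-2.8,0],0.045],[[0.6,-2.8,0],0.045],[[0.6,-2.8,0],0.045],[[0.6,-2.8,0],0.045],[[0.6,-2.8,0],0.045],[[0.6,-2.8,0],0.045],[[0.6,-2.8,0],0.045],[[0.6,-2.8,0],0.045],[[0.6,-2.8,0],0.045],[[0.5,-2.8,0],0.045],[[0.5,-2.8,0],0.045],[[0.5,-2.8,0],0.045],[[0.35,-2.4,0],0.03],[[0,-2.2,0],0],[[0,0,0],0]]'
python3 -m pendant '[[[0,0,0],0],[[0,0,0],0],[[0,0,0],0]]'
python3 -c "
from h import *
shot('wrist','w2')"
```

```text
time_s: 4.03
ee_pos: [0.4112, 0.2903, 0.1123]
eef_rot: [3.14, -0.006, 0.88]
force: [-0.5, 0.3, -1.1]
grip_width: 0.0332
grip_force: 25.0
time_s: 5.7
ee_pos: [0.5072, -0.2216, 0.1071]
eef_rot: [-3.141, -0.0, 1.667]
force: [-0.4, -0.0, -1.0]
grip_width: 0.033
grip_force: 25.0
time_s: 5.95
ee_pos: [0.5077, -0.2177, 0.1078]
eef_rot: [-3.141, -0.0, 1.671]
force: [-0.7, 0.8, -1.9]
grip_width: 0.0334
grip_force: 25.0
```

View pics/w2.png

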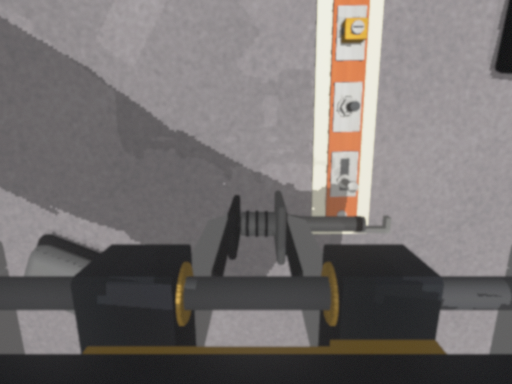

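```bash
python3 - <<'E'
from h import *
c=cv2.imread('pics/w2.png')[140:240,290:400];cv2.imwrite('pics/c2.png',cv2.resize(c,(660,600),interpolation=cv2.INTER_CUBIC))
d=load('w2');g=d['color'].astype(int)
# red copper edges & base edges per row, cast to z=.007
m=((g[...,0]-g[...,2])>60).astype(np.uint8)
L=[]
for v in range(5,200,6):
    u=np.where(m[v,300:400])[0]+300
    if len(u)>8:
        a,b=cast(d,(u[0]-.5,v),.007),cast(d,(u[-1]+.5,v),.007);L.append(np.r_[a[:2],b[:2]])
L=np.array(L);w=np.hypot(*(L[:,2:]-L[:,:2]).T);print(np.round(w,4))
k=abs(w-.03)<.002;mid=(L[k,:2]+L[k,2:])/2;f=np.polyfit(mid[:,1],mid[:,0],1);print(f,np.std(mid[:,0]-np.polyval(f,mid[:,1])))
E
```

```text
[0.0296 0.0299 0.03   0.0293 0.0302 0.03   0.0301 0.0294 0.0298 0.029
 0.0301 0.0293]
[-0.11904105  0.56185232] 0.0001603746922369764
```

View pics/c2.png

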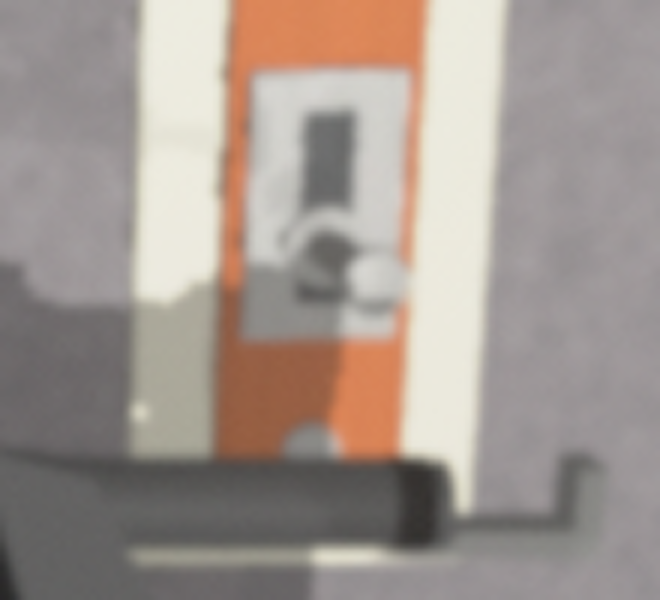

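```bash
python3 - <<'E'
from h import *
d=load('w2');s=lambda x,y:(290+x/6,140+y/6)
C=[cast(d,s(*q),.009)[:2] for q in[(250,73),(412,68),(397,338),(240,338)]]
pl=np.mean(C,0);print('plate',pl,[round(float(np.linalg.norm(C[i]-C[i-1])),4) for i in range(4)],'bar x at y',.56185-.11904*pl[1])
e=(C[0]+C[1]-C[2]-C[3]);print('plate yaw',np.arctan2(-e[0],e[1]))
h=cast(d,s(377,283),.037)[:2];k=cast(d,s(325,250),.0105)[:2];print('head',h,'collar',k)
zt=.0993;z=zt
n=cast(d,s(450,504),z)[:2];t=cast(d,s(150,499),z)[:2];print('nose',n,'yaw',np.arctan2(*(n-t)[::-1]))
b=cast(d,s(578,490),z)[:2];print('bill',b,np.linalg.norm(b-n),'tube dia',np.linalg.norm(cast(d,s(425,460),z)-cast(d,s(425,548),z)))
o=ctrl.get_obs();print(o['ee_pos'],o['eef_rot'],np.linalg.norm(n-o['ee_pos'][:2]),np.arctan2(*(n-o['ee_pos'][:2])[::-1]))
y=np.arctan(.119);R=np.array([[np.cos(y),-np.sin(y)],[np.sin(y),np.cos(y)]])
for q in(pl,h,k,n):print('bar frame mm',R.T@(q-pl)*1e3)
E
```

```text
plate [ 0.58523008 -0.19234959] [0.0412, 0.0244, 0.042, 0.0245] bar x at y 0.5847472957841148
plate yaw 0.1210274076637826
head [ 0.58568078 -0.1982744 ] collar [ 0.58595167 -0.19881768]
nose [ 0.57627214 -0.21008778] yaw 0.08371636399560571
bill [ 0.5896664  -0.20713583] 0.01371568925638594 tube dia 0.01000013299016233
[ 0.50782816 -0.21770895  0.10794579] [-3.14134201e+00 -2.67787103e-04  1.67069711e+00] 0.06886697821119496 0.11089224301255127
bar frame mm [0. 0.]
bar frame mm [-0.2525701  -5.93655082]
bar frame mm [-0.04777751 -6.50803246]
bar frame mm [-10.9912315  -16.55538443]
```

```bash
python3 -m pendant '[[[0.3,-0.5,0],0.02],[[0.25,-0.4,0],0],[[0,0,0],0],[[0,0,-1],0],[[0,0,-1.2],0],[[0,0,-1.2],0],[[0,0,-1.2],0],[[0,0,-1.2],0],[[0,0,-1],0],[[0,0,-0.6],0],[[0,0,-0.3],0],[[0,0,0],0],[[0,0,0],0],[[0,0,0],0]]'
python3 - <<'E'
from h import *
d=shot('wrist','w3');shot('side','s3')
c=cv2.imread('pics/w3.png')[150:300,230:430];s=cv2.imread('pics/s3.png')[185:245,235:315]
cv2.imwrite('pics/c3.png',np.vstack([cv2.resize(c,(480,360),interpolation=2),cv2.resize(s,(480,240)[:1]+(240,),interpolation=2)]))
print(proj(d,[.5858,-.1985,.037]),proj(d,[.5858,-.1985,.02]))
E
```

```text
time_s: 7.17
ee_pos: [0.5137, -0.2278, 0.0316]
eef_rot: [3.141, 0.001, 1.69]
force: [-0.6, -0.6, -0.7]
grip_width: 0.0332
grip_force: 25.0
[386.43924268 199.74997126] [375.39097971 193.02796919]
```

View pics/c3.png

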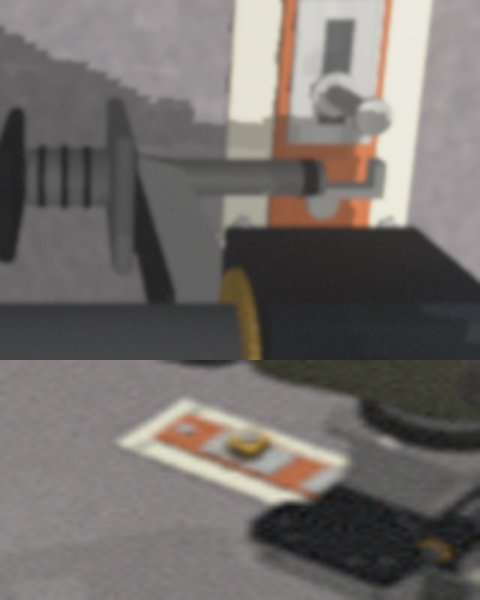

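```bash
python3 - <<'E'
from h import *
d=load('w3');z=.023
n=cast(d,(230+321/2.4,150+178/2.4),z)[:2];t=cast(d,(230+195/2.4,150+176/2.4),z)[:2];b=cast(d,(230+376/2.4,150+180/2.4),z)[:2]
a=np.arctan2(*(n-t)[::-1]);o=ctrl.get_obs();e=o['ee_pos'][:2]
v=n-e;a2=np.arctan2(v[1],v[0]);print('yaws',a,a2,o['eef_rot'][2]-np.pi/2,'nose',n,np.linalg.norm(v),np.linalg.norm(b-n))
p=cast(d,(230+373/2.4,150+117/2.4),.037)[:2];print('pin',p)
y=o['eef_rot'][2]-np.pi/2;R=np.array([[np.cos(y),-np.sin(y)],[np.sin(y),np.cos(y)]])
print('pin rel nose mm',R.T@(p-n)*1e3,'bill',R.T@(b-n)*1e3, 'unit y',R[:,1])
E
```

```text
yaws 0.10331184284014715 0.12641628661281812 0.11903235273818957 nose [ 0.58136655 -0.21915694] 0.0682999304314073 0.014894870665122557
pin [ 0.58507252 -0.19797769]
pin rel nose mm [ 6.19481091 20.58929656] bill [14.88458006 -0.55357809] unit y [-0.11875146  0.99292401]
```

```bash
python3 -m pendant '[[[0,0,-0.1],0],[[-0.024,0.2,0],0],[[-0.024,0.2,0],0],[[-0.024,0.2,0],0],[[-0.024,0.2,0],0],[[-0.024,0.2,0],0],[[-0.024,0.2,0],0],[[-0.024,0.2,0],0],[[-0.012,0.1,0],0],[[0,0,0],0],[[0,0,0],0],[[0,0,0],0]]'
python3 -m pendant '[[[-0.006,0.05,0],0],[[-0.006,0.05,0],0],[[0,0,0],0],[[0,0,0],0]]'
python3 -m pendant '[[[-0.006,0.05,0],0],[[-0.006,0.05,0],0],[[0,0,0],0],[[0,0,0],0]]'
```

```text
time_s: 8.27
ee_pos: [0.5116, -0.2127, 0.0301]
eef_rot: [3.141, 0.0, 1.69]
force: [-0.5, 0.1, -0.6]
grip_width: 0.0334
grip_force: 25.0
time_s: 8.6
ee_pos: [0.5114, -0.2116, 0.0301]
eef_rot: [3.142, -0.0, 1.69]
force: [0.1, 0.0, -1.1]
grip_width: 0.0329
grip_force: 25.0
time_s: 8.93
ee_pos: [0.5113, -0.2106, 0.03]
eef_rot: [-3.142, -0.0, 1.69]
force: [0.4, -0.2, -1.1]
grip_width: 0.0332
grip_force: 25.0
```

```bash
python3 -m pendant '[[[-0.006,0.05,0],0],[[0,0,0],0],[[0,0,0],0]]' | grep -E 'ee_pos|force: \['
python3 -m pendant '[[[-0.006,0.05,0],0],[[0,0,0],0],[[0,0,0],0]]' | grep -E 'ee_pos|force: \['
python3 -m pendant '[[[-0.006,0.05,0],0],[[0,0,0],0],[[0,0,0],0]]'| grep -E 'ee_pos|force: \['
```

```text
ee_pos: [0.5113, -0.2101, 0.0301]
force: [0.9, -1.2, -0.7]
ee_pos: [0.5112, -0.2096, 0.03]
force: [0.2, 0.4, -0.7]
ee_pos: [0.5111, -0.2091, 0.03]
force: [1.1, 0.1, -0.3]
```

```bash
python3 -m pendant '[[[-0.006,0.05,0],0],[[0,0,0],0],[[0,0,0],0]]' | grep -E 'ee_pos|force: \['
python3 -c "from station import ctrl;print(ctrl.get_obs()['moment'])"
python3 -m pendant '[[[-0.006,0.05,0],0],[[0,0,0],0],[[0,0,0],0]]'| grep -E 'ee_pos|force: \['
python3 -c "from station import ctrl;print(ctrl.get_obs()['moment'])"
```

```text
ee_pos: [0.5111, -0.2087, 0.0301]
force: [0.4, -1.0, -0.2]
[-0.26272554  0.11967582 -0.0639821 ]
ee_pos: [0.5111, -0.2083, 0.0301]
force: [-0.7, -2.4, -1.6]
[-0.60904253 -0.01719762 -0.17604196]
```

```bash
python3 -m pendant '[[[0.006,-0.05,0],0],[[0,0,-0.05],0],[[0,0,-0.05],0],[[0,0,0],0],[[0,0,0],0]]' | grep -E 'ee_pos|force: \['
python3 -m pendant '[[[0,0,-0.03],0],[[0,0,0],0],[[0,0,0],0]]' | grep -E 'ee_pos|force: \['
python3 - <<'E'
from h import *
d=shot('wrist','w4')
c=cv2.imread('pics/w4.png')[150:270,230:430];cv2.imwrite('pics/c4.png',cv2.resize(c,(800,480),interpolation=2))
E
```

```text
ee_pos: [0.5111, -0.2086, 0.029]
force: [0.3, -1.4, -0.9]
ee_pos: [0.5111, -0.2086, 0.0288]
force: [0.7, -0.5, -0.4]
```

View pics/c4.png

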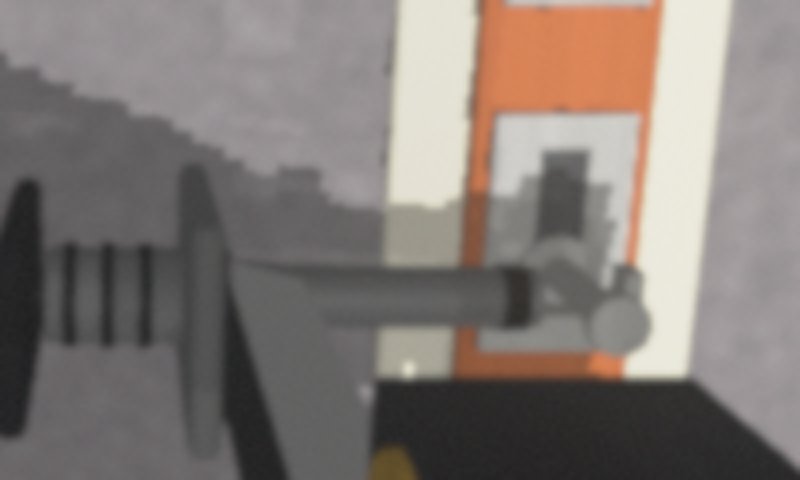

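```bash
python3 -m pendant '[[[0,0,-0.03],0],[[0,0,0],0],[[0,0,0],0]]' | grep -E 'ee_pos|force: \['
python3 -m pendant '[[[0,0,0],0],[[0,0,0],0],[[0,0,0],0]]' 0.40 5 | grep -E 'ee_pos|force: \[|grip'
python3 -m pendant '[[[0,0,0],0],[[0,0,0],0],[[0,0,0],0],[[0,0,0],0]]' 0.46 | grep -E 'ee_pos|force: \[|grip'
```

```text
ee_pos: [0.5112, -0.2087, 0.0286]
force: [-0.4, -0.6, 2.9]
ee_pos: [0.5111, -0.2086, 0.0285]
force: [-1.3, -0.7, 2.1]
grip_width: 0.0375
grip_force: 1.7
ee_pos: [0.511, -0.2085, 0.0283]
force: [0.4, -0.8, 0.2]
grip_width: 0.0432
grip_force: 0.0
```

```bash
python3 -m pendant '[[[0,0,0],0],[[0,0,0],0],[[0,0,0],0],[[0,0,0],0],[[0,0,0],0]]' 0.62 | grep -E 'force: \[|grip'
python3 -m pendant '[[[0,0,0.3],0],[[0,0,1],0],[[0,0,2],0],[[0,0,2],0],[[0,0,2],0],[[0,0,1.5],0],[[0,0,0],0],[[0,0,0],0]]'
python3 - <<'E'
from h import *
d=shot('wrist','w5')
c=cv2.imread('pics/w5.png')[120:260,220:400];cv2.imwrite('pics/c5.png',cv2.resize(c,(720,560),interpolation=2))
E
```

```text
force: [-0.5, -0.4, -0.6]
grip_width: 0.0581
grip_force: 0.0
time_s: 12.82
ee_pos: [0.5113, -0.2088, 0.1173]
eef_rot: [3.14, 0.001, 1.69]
force: [0.4, -0.1, -0.7]
grip_width: 0.0581
grip_force: 0.0
```

View pics/c5.png

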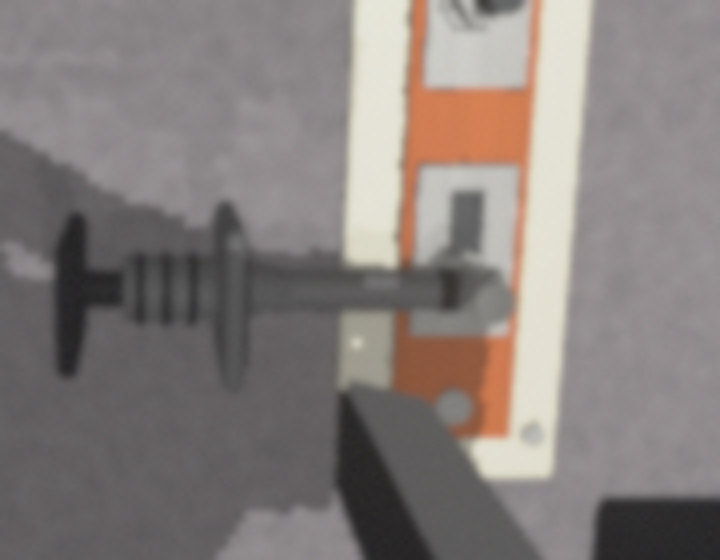

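```bash
python3 - <<'E'
from h import *
d=load('w5');s=lambda x,y:(220+x/4,120+y/4)
p=[cast(d,s(*q),z)[:2] for q,z in[((70,297),.022),((232,297),.022),((460,289),.02)]]
print(np.linalg.norm(p[0]-p[1]),np.linalg.norm(p[2]-p[1]),p[2])
print(ctrl.hand_in())
E
```

```text
0.037407223490226495 0.053138668433595944 [ 0.58281614 -0.19941088]
the job is handed in; nothing more can be done
None
```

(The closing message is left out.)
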